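# Stir the clay beads under the pot's handle

## Robot

A 6-joint arm with a two-finger parallel gripper is mounted at the origin on the work surface. World frame = base frame: x ahead of the robot, y to its left, z up, the work surface at z = 0. Lengths are in m, angles in degrees, forces in N, time in s.
With the tool pointing down it reaches from about 0.325 to 0.9 m from the base axis. Payload 6.1 kg.
Tool frame: the origin (TCP) lies midway between the tips of the shut fingers; the grasp point (between the pads) lies 19 mm behind it; z points along the fingers, y is the line along which they close (so a half turn about z gives the same grasp; the last joint's range is limited). The gripper opens to 85 mm and grips with 20 to 120 N. Pads are 22 mm wide; open, the fingers measure 114 mm over their backs; the gripper's body (76 mm by 85 mm) begins 54 mm behind the grasp point. The pads swing forward as they close: fully open they stand 13 mm farther back than shut.
Start: joints at [64.166, 12.628, 87.462, -0, 79.91, -7.225], TCP at [0.199, 0.592, 0.231] pointing down, gripper open.
Joint ranges: [-170.65, 170.65], [-52.31, 119.04], [5.05, 147.46], [-71.25, 251.25], [11.57, 151.72], [-153.62, 153.62]. Speed limits (degrees/s): [147.25, 147.25, 172.46, 180, 180, 180].

## Interface

Orientations are given as a 3x3 rotation matrix whose columns are the frame's x, y, z axes.
In Python, from station import status, viewer, workorder gives the robot as it stands.
- The arm moves only by the shell command python3 -m handwheel 'ROWS' [FORCE]. ROWS is JSON, a list of rows, each an object with "claw": the opening, from 0 (shut) to 1 (fully open); "xyz": the shift along the tool's x, y, z as a fraction of full scale, a list of three; "roll": the turn about the tool's z as a fraction of full scale. In form: [{"claw": claw, "xyz": [tx, ty, tz], "roll": roll}, ...]. A call has 1 to 12 rows; each row shifts and turns the commanded pose from where the row before left it, along the tool's axes as they then stand; what a row does not reach is not made up. Full scale, the value 1, is 0.05 m for a shift and 0.08 rad for a turn. A row lasts 1/8 s, in which the tool goes at most 62.5 mm and 10.7 degrees, less where a joint would pass 70% of its speed; a pose out of reach is approached as far as the arm can. A call with a number of a shift or a turn outside -1 to 1 is refused whole. A call with a gripper value outside its range is refused whole. The fingers move at their own pace and stop on an object; FORCE is the grip in N (left out, the last holds). Time passes only in rows, so rows that do not move let the fingers close. It gives the time, the measured TCP pose, the force, the opening and the grip force at its end, in the units of the state.
- status.observe(): the state, without advancing time (a new reading comes with each control period).
- viewer.grab_frame(name): name is "scene" or "side" or "wrist"; returns (picture, depth): 480x640x3 uint8, red, green, blue; 480x640 float32, m along the optical axis (not along the pixel's ray), 0 where there is no reading.
- viewer.camera_params(name): a dict with "fx", "fy", "cx", "cy" (pixels), "k1" (the pictures are not rectified: a ray, as slopes to the right and down, at radius r is drawn at 1 + k1 r^2 times it, then the intrinsics apply), "rvec" (rotation vector, rad) and "tvec" (3), from world to camera coordinates, as OpenCV has them. Camera axes: x right, y down, z forward; pixel columns grow to the right and rows downward; lengths in m; the calibration is good to about 2 mm. A picture is of the moment at which its call begins: read the wrist's pose just before it. camera_params takes no time and is no camera call; for the wrist camera it gives the pose at the moment of the call.
- workorder.job_done(): hands the job in; it is judged then, once.
The state is a dict: "time": time; "joint_positions": joint angles; "joint_velocities": joint speeds; "tau": joint torques, N m; "tcp_pos": TCP position; "orientation": TCP orientation; "ft_force": force on the tool from outside, world axes, zero at the start; "torque": the same for the moment, N m; "finger_gap": finger opening in m; "finger_force": force on a finger pad.
Only numpy, scipy, OpenCV 4.12 (cv2) and the standard library are available. Lean on these libraries where they do the work, as an engineer would, in place of code of your own. Each camera call takes 0.05 s, during which the arm holds its last target. There are 200 camera calls.

## Task

Lift the square-headed stirrer straight out of the tool block, lean it in under the pot's handle and stir the beads two full turns clockwise (seen from above), starting and finishing on the far side, with the tip down among the beads and in wide circles, about 80 mm across. Then stand the stirrer tip down in the empty white jar, lowering it in rather than dropping it. Keep every bead in the pot, keep the hand off the pot and its handle, and leave the jar, the other tools, the vase, the bottle and the tub where they stand.

Things in the scene. Friction and masses are not known exactly. Their poses are not given: they have to be found in the camera images.
- pot: White glazed bowl-shaped pot, fixed. Origin: centre of its underside, on the table. Rim 70 mm high; inner floor 8 mm above the table, flat to 46 mm from the axis, then sloping up at about 38 degrees to 80 mm out, then a steep wall; inner radius 90 mm at the rim. Its x axis points away from the robot (within 0.4 rad of world x), square to the handle above it: +x is the far side, -y the right, -x the near side, +y the left.
- pot_handle (a point): Middle of the pot's rigid arched handle, 132 mm above the table over the pot's centre. A round bar of 12 mm in the plane of the pot's y and z axes: from the rim at y = +-95 mm, centre line 88 mm high there, 113 mm at +-82, 128 mm at +-50. No upright stick can circle past it: the stick must lean back towards the pot's -x, passing under it, to reach the far side.
- block: Wooden tool block 165 x 60 x 90 mm high, fixed to the table. Origin: centre of its underside. Three round wells of 16 mm diameter and 75 mm depth (floors 15 mm above the table) at x = -55, 0 and +55 mm along its long x axis. A tool of 14 mm shaft stands in each; which well holds which varies.
- stirrer: Wooden stirrer, loose, about 50 g, 190 mm long, upright in one of the wells; the only tool with a square head. Origin: centre of its rounded lower end (tip), z up the stick. Shaft 14 mm diameter for the lower 130 mm, then the head, 18 x 18 mm, 60 mm tall, faces square to its x and y axes. Its y axis lies across the row of wells (within 0.1 rad): grip it across y.
- stirrer_tip (a point): The stirrer's lower end, the same point as its origin (in the well: 15 mm above the table).
- knob_tool: Neighbour tool to leave in its well: 14 mm wooden shaft with a round 24 mm ball on top, 170 mm long. Origin at the centre of its lower end.
- loop_tool: Neighbour tool to leave in its well: 14 mm wooden shaft with a steel wire loop on top (30 mm wide across its y), 182 mm long. Origin at the centre of its lower end.
- jar: White open round jar, loose, 0.9 kg, 86 mm outer diameter, 100 mm high, inner radius 37 mm, inner floor 8 mm above its underside. Origin: centre of its underside. Stands empty on the other side of the pot from the block.
- bead1: Large glazed, slippery drum-shaped clay bead, 28 mm diameter, 24 mm thick, origin at its centre; one of 7 lying loose in one layer on the pot's floor at the start
- bead2: Large glazed, slippery drum-shaped clay bead, 28 mm diameter, 24 mm thick, origin at its centre; one of 7 lying loose in one layer on the pot's floor at the start
- bead3: Large glazed, slippery drum-shaped clay bead, 28 mm diameter, 24 mm thick, origin at its centre; one of 7 lying loose in one layer on the pot's floor at the start
- bead4: Small glazed, slippery drum-shaped clay bead, 22 mm diameter, 22 mm thick, origin at its centre; one of 7 lying loose in one layer on the pot's floor at the start
- bead5: Small glazed, slippery drum-shaped clay bead, 22 mm diameter, 22 mm thick, origin at its centre; one of 7 lying loose in one layer on the pot's floor at the start
- bead6: Small glazed, slippery drum-shaped clay bead, 22 mm diameter, 22 mm thick, origin at its centre; one of 7 lying loose in one layer on the pot's floor at the start
- bead7: Small glazed, slippery drum-shaped clay bead, 22 mm diameter, 22 mm thick, origin at its centre; one of 7 lying loose in one layer on the pot's floor at the start
- vase: Bystander: chalky white vase of stacked diamond bulges, 68 mm widest, 165 mm high. Origin: centre of underside.
- glaze_bottle: Bystander: grey bottle with a white cap, 64 mm diameter, 150 mm high. Origin: centre of underside.
- glaze_tub: Bystander: low grey tub with a white lid, 60 mm diameter, 55 mm high, beyond the pot. Origin: centre of underside.

How it is judged (in metres and radians):
On the way, in this order (a step that is already met when the one before it is completed fails the run):
1. the stirrer is lifted out of its well (height (world z) of stirrer_tip above 0.1 m).
2. turn 1: the stirrer's tip is down among the beads on the far side of the pot (z of stirrer_tip in the frame of pot below 0.03 m and x of stirrer_tip in the frame of pot above 0.03 m and y of stirrer_tip in the frame of pot between -0.014 and 0.014 m).
3. turn 1: the stirrer's tip is down among the beads on the right side of the pot (z of stirrer_tip in the frame of pot below 0.03 m and y of stirrer_tip in the frame of pot below -0.026 m and x of stirrer_tip in the frame of pot between -0.014 and 0.014 m).
4. turn 1: the stirrer's tip is down among the beads on the near side of the pot (z of stirrer_tip in the frame of pot below 0.03 m and x of stirrer_tip in the frame of pot below -0.026 m and y of stirrer_tip in the frame of pot between -0.014 and 0.014 m).
5. turn 1: the stirrer's tip is down among the beads on the left side of the pot (z of stirrer_tip in the frame of pot below 0.03 m and y of stirrer_tip in the frame of pot above 0.026 m and x of stirrer_tip in the frame of pot between -0.014 and 0.014 m).
6. turn 2: the stirrer's tip is down among the beads on the far side of the pot (all of step 2).
7. turn 2: the stirrer's tip is down among the beads on the right side of the pot (all of step 3).
8. turn 2: the stirrer's tip is down among the beads on the near side of the pot (all of step 4).
9. turn 2: the stirrer's tip is down among the beads on the left side of the pot (all of step 5).
10. turn 2: the stirrer's tip is down among the beads on the far side of the pot (all of step 6).
At the end, for the whole second after the job is handed in: The stirrer rests still, released, tip down in the jar (tip under 30 mm above its underside, within 38 mm of its axis, head up within 45 degrees), the jar upright and within 40 mm of its start, all beads in the pot, at least one large and two small ones over 12 mm from where they lay (z of stirrer_tip in the frame of jar between 0 and 0.03 m and horizontal distance between stirrer_tip and jar below 0.038 m and angle between stirrer's own z axis and vertical below 0.8 rad and linear speed of stirrer below 0.03 m/s and angle between jar's own z axis and vertical below 0.1 rad and distance of jar from where it was at the start of the episode below 0.04 m and horizontal distance between each of bead1, bead2, bead3, bead4, bead5, bead6, bead7 and pot below 0.085 m and height (world z) of each of bead1, bead2, bead3, bead4, bead5, bead6, bead7 below 0.07 m and distance of any of bead1, bead2, bead3 from where it was at the start of the episode above 0.012 m and (distance of each of bead4, bead5 from where it was at the start of the episode above 0.012 m or distance of each of bead4, bead6 from where it was at the start of the episode above 0.012 m or distance of each of bead4, bead7 from where it was at the start of the episode above 0.012 m or distance of each of bead5, bead6 from where it was at the start of the episode above 0.012 m or distance of each of bead5, bead7 from where it was at the start of the episode above 0.012 m or distance of each of bead6, bead7 from where it was at the start of the episode above 0.012 m)); the robot touches nothing.
It fails at once if the vase, glaze bottle or glaze tub is pushed more than 20 mm or tipped over (distance of any of vase, glaze_bottle, glaze_tub from where it was at the start of the episode above 0.02 m or angle between any of vase, glaze_bottle, glaze_tub's own z axis and vertical above 0.35 rad).
It fails at once if one of the other two tools is pulled from its well or pushed over (distance of any of knob_tool, loop_tool from where it was at the start of the episode above 0.02 m).
It fails at once if the hand or arm knocks the pot or its handle (more than 4 N) (contact force between any of the fingers, the arm and pot above 4 N).
It fails at once if the stirrer is let go while its tip is more than 50 mm above the table (height (world z) of stirrer_tip above 0.05 m and contact force between the fingers and stirrer below 0.05 N).
It fails at once if a bead is flicked out of the pot (horizontal distance between any of bead1, bead2, bead3, bead4, bead5, bead6, bead7 and pot above 0.105 m).
It also fails if it takes over 70 s, if anything falls off the work surface, if the arm or the gripper's body presses on something with over 40 N, if the wrist force passes 120 N, or if a joint passes its speed limit or range.

## Working session

There is one attempt and no reset: what is moved stays moved. The work goes in short steps, Python scripts to look and compute and a shell command to move; the robot and the scene stay as the last step left them, time stands still between calls to the robot, and variables do not carry over. Pictures are saved under pics/ and viewed, at most 11 in all, crops included, and the job is handed in when it is done.

```bash
ls; mkdir -p pics
cat > h.py <<'E'
import numpy as np, cv2
from station import status, viewer, workorder
def cam(n):
    p=viewer.camera_params(n); R,_=cv2.Rodrigues(np.array(p["rvec"],float)); return p,R,np.array(p["tvec"],float).ravel()
def rays(n,uv,c=None):
    p,R,t=c or cam(n); uv=np.atleast_2d(uv).astype(float)
    d=np.c_[(uv[:,0]-p["cx"])/p["fx"],(uv[:,1]-p["cy"])/p["fy"]]; s=d.copy()
    for _ in range(20): s=d/(1+p["k1"]*(s**2).sum(1,keepdims=True))
    return -R.T@t, np.c_[s,np.ones(len(s))]@R   # camera centre, world ray per unit depth
def onplane(n,uv,z,c=None):
    o,d=rays(n,uv,c); return o+d*((z-o[2])/d[:,2])[:,None]
def cloud(n,dep,c=None):
    v,u=np.mgrid[:480,:640]; o,d=rays(n,np.c_[u.ravel(),v.ravel()],c)
    P=o+d*dep.ravel()[:,None]; P[dep.ravel()==0]=np.nan; return P.reshape(480,640,3)
def tri(n1,uv1,n2,uv2):
    o1,d1=rays(n1,uv1);o2,d2=rays(n2,uv2);d1=d1[0];d2=d2[0]
    A=np.c_[d1,-d2];s=np.linalg.lstsq(A,o2-o1,rcond=None)[0]
    a=o1+d1*s[0];b=o2+d2*s[1];return (a+b)/2,np.linalg.norm(a-b)
def proj(n,P,c=None):
    p,R,t=c or cam(n); q=np.atleast_2d(P)@R.T+t; s=q[:,:2]/q[:,2:]; s=s*(1+p["k1"]*(s**2).sum(1,keepdims=True))
    return s*[p["fx"],p["fy"]]+[p["cx"],p["cy"]]
E
python3 - <<'E'
from h import *
for n in("scene","side","wrist"):
    c=cam(n); im,d=viewer.grab_frame(n); cv2.imwrite(f"pics/{n}0.png",im[:,:,::-1]); np.savez(f"/tmp/{n}0.npz",im=im,d=d)
    print(n,-c[1].T@c[2],c[0]["fx"],c[0]["k1"])
s=status.observe();print(s["orientation"],s["finger_gap"],s["time"])
E
```

```text
pics
scene [ 1.02658512 -0.18728959  0.78684878] 473.77734233194985 -0.022175363348198827
side [ 0.33709532 -0.82979862  0.59733906] 565.0874335004547 -0.13724122645937054
wrist [0.12555427 0.61727851 0.3719992 ] 374.7459346722084 -0.004441077993432008
[[-9.47709887e-01  3.19132485e-01 -6.53573675e-04]
 [ 3.19133102e-01  9.47708913e-01 -1.37116615e-03]
 [ 1.81813937e-04 -1.50804471e-03 -9.99998846e-01]] 0.08539847488470519 0.15
```

View pics/scene0.png

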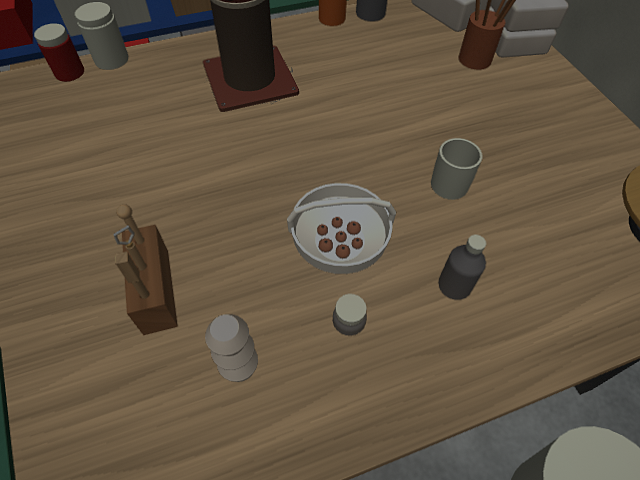

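View pics/side0.png

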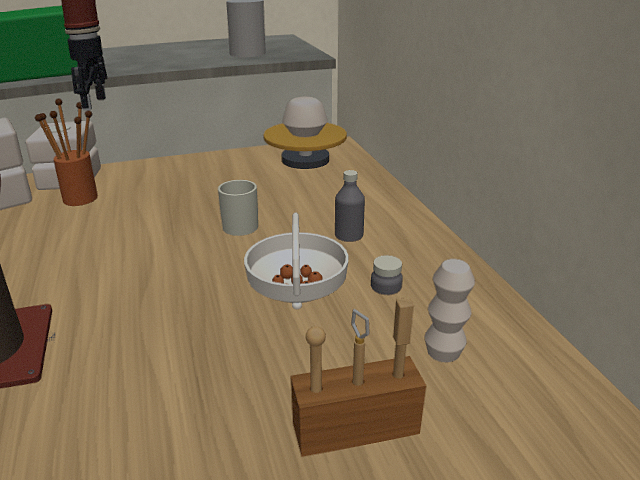

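Scene view: block at left (150,280) with the square-headed stirrer in the well nearest the camera (head ~(132,262)); pot (342,228), jar (457,165), bottle (463,265), tub (350,313), vase (232,347). Side view: stirrer head (402,322), loop tool (360,325), knob (316,338), jar rim (238,187), pot (297,265) with its handle seen edge-on.

Run:
```python
from h import *
C={}
for n in("scene","side"):
    f=np.load(f"/tmp/{n}0.npz"); im,d=f["im"],f["d"]; P=cloud(n,d); C[n]=(im,P); o=-cam(n)[1].T@cam(n)[2]
    print(n,"table z",np.nanmedian(P[300:320,30:60,2]) if n=="scene" else np.nanmedian(P[250:300,120:200,2]))
    def reg(u0,u1,v0,v1,z0,z1):
        Q=P[v0:v1,u0:u1].reshape(-1,3); return Q[(Q[:,2]>z0)&(Q[:,2]<z1)]
    def circ(Q,nm):
        A=np.c_[2*Q[:,:2],np.ones(len(Q))]; x=np.linalg.lstsq(A,(Q[:,:2]**2).sum(1),rcond=None)[0]
        print(n,nm,x[:2].round(4),"r",np.sqrt(x[2]+x[0]**2+x[1]**2).round(4),len(Q))
    b=dict(scene=dict(pot=(280,402,175,280),jar=(425,490,130,205),head=(112,150,225,300)),
           side=dict(pot=(235,355,225,310),jar=(212,265,175,240),head=(392,416,295,348)))[n]
    circ(reg(*b["pot"],.064,.073),"potrim"); circ(reg(*b["jar"],.094,.104),"jarrim")
    H=reg(*b["pot"],.095,.145); 
    c,_,vt=np.linalg.svd(H[:,:2]-H[:,:2].mean(0),full_matrices=False)
    print(" handle mean",H.mean(0).round(4),"dir",vt[0].round(4),"zmax",H[:,2].max(),len(H))
    T=reg(*b["head"],.150,.215); print(" head",T.min(0).round(3),T.max(0).round(3),np.median(T,0).round(4),len(T))
    top=T[T[:,2]>.200]; print("  top",top.mean(0).round(4) if len(top) else None,len(top))
# block top in side
im,P=C["side"]; Q=P[355:420,285:430].reshape(-1,3); Q=Q[abs(Q[:,2]-.09)<.004]
r=cv2.minAreaRect((Q[:,:2]*1000).astype(np.float32)); print("block rect",r)
im,P=C["scene"]; Q=P[220:330,115:185].reshape(-1,3); Q=Q[abs(Q[:,2]-.09)<.004]
print("block rect scene",cv2.minAreaRect((Q[:,:2]*1000).astype(np.float32)))
# beads
hsv=cv2.cvtColor(im,cv2.COLOR_RGB2HSV); m=((hsv[...,1]>110)&((hsv[...,0]<12)|(hsv[...,0]>170))).astype(np.uint8); m[:200]=0;m[270:]=0;m[:,:300]=0;m[:,385:]=0
k,l,st,ce=cv2.connectedComponentsWithStats(m)
for i in range(1,k):
    if st[i,4]>30: print("bead px",ce[i].round(1),st[i,4],onplane("scene",ce[i],.02)[0].round(4))
```

```text
scene table z 0.00030390255044665526
scene potrim [0.5572 0.0341] r 0.0922 940
scene jarrim [0.4972 0.3138] r 0.04 362
 handle mean [0.558  0.032  0.1262] dir [0.2557 0.9668] zmax 0.13943609373627197 763
 head [ 0.538 -0.338  0.15 ] [ 0.608 -0.31   0.208] [ 0.599  -0.325   0.1832] 687
  top [ 0.5989 -0.327   0.2044] 150
side table z 0.0008919122747674257
side potrim [0.551  0.0315] r 0.0924 1021
side jarrim [0.4918 0.3115] r 0.0401 293
 handle mean [ 0.5358 -0.0268  0.1219] dir [-0.2555 -0.9668] zmax 0.13934158575833755 353
 head [ 0.584 -0.34   0.15 ] [ 0.602 -0.319  0.207] [ 0.5904 -0.3367  0.184 ] 748
  top [ 0.5927 -0.3317  0.2044] 179
block rect ((538.946533203125, -325.9728088378906), (63.337158203125, 166.49378967285156), 86.13491821289062)
block rect scene ((542.7091674804688, -324.0970764160156), (59.80797576904297, 165.53916931152344), 86.13957977294922)
bead px [336.5 222.1] 75 [0.521  0.0415 0.02  ]
bead px [353.1 227.7] 122 [0.5447 0.0676 0.02  ]
bead px [322.  229.7] 71 [0.5285 0.0079 0.02  ]
bead px [340.5 236.4] 78 [0.5557 0.0365 0.02  ]
bead px [325.1 245. ] 129 [0.5644 0.0013 0.02  ]
bead px [356.6 243. ] 78 [0.5804 0.0603 0.02  ]
bead px [342.3 251.1] 138 [0.5884 0.0274 0.02  ]
```

```bash
python3 -m handwheel '[{"claw":1,"xyz":[0,0,-0.5],"roll":0},{"claw":1,"xyz":[0,0,-0.5],"roll":0},{"claw":1,"xyz":[-0.67,-0.746,0],"roll":0},{"claw":1,"xyz":[-0.67,-0.746,0],"roll":0},{"claw":1,"xyz":[-0.67,-0.746,0],"roll":0},{"claw":1,"xyz":[-0.67,-0.746,0],"roll":0},{"claw":1,"xyz":[-0.67,-0.746,0],"roll":0},{"claw":1,"xyz":[-0.67,-0.746,0],"roll":0},{"claw":1,"xyz":[-0.67,-0.746,0],"roll":0},{"claw":1,"xyz":[-0.67,-0.746,0],"roll":0},{"claw":1,"xyz":[-0.67,-0.746,0],"roll":0},{"claw":1,"xyz":[-0.67,-0.746,0],"roll":0}]'
python3 -m handwheel '[{"claw":1,"xyz":[-0.67,-0.746,0],"roll":0},{"claw":1,"xyz":[-0.67,-0.746,0],"roll":0},{"claw":1,"xyz":[-0.67,-0.746,0],"roll":0},{"claw":1,"xyz":[-0.67,-0.746,0],"roll":0},{"claw":1,"xyz":[-0.67,-0.746,0],"roll":0},{"claw":1,"xyz":[-0.67,-0.746,0],"roll":0},{"claw":1,"xyz":[-0.67,-0.746,0],"roll":0},{"claw":1,"xyz":[-0.67,-0.746,0],"roll":0},{"claw":1,"xyz":[0,0,0],"roll":-0.8},{"claw":1,"xyz":[0,0,0],"roll":-0.8},{"claw":1,"xyz":[0,0,0],"roll":-0.8},{"claw":1,"xyz":[0,0,0],"roll":-0.8}]'
```

```text
time: 1.65
tcp_pos: [0.3982, 0.1304, 0.2813]
orientation: [[-0.948, 0.319, 0.0], [0.319, 0.948, 0.0], [-0.0, 0.0, -1.0]]
ft_force: [0.9, -0.3, 0.4]
finger_gap: 0.0855
finger_force: 0.0
time: 3.15
tcp_pos: [0.5564, -0.2364, 0.2808]
orientation: [[-0.998, 0.067, -0.001], [0.067, 0.998, 0.001], [0.001, 0.0, -1.0]]
ft_force: [-0.3, 0.3, 0.2]
finger_gap: 0.0853
finger_force: 0.0
```

```bash
python3 -m handwheel '[{"claw":1,"xyz":[-0.457,-0.898,0],"roll":0},{"claw":1,"xyz":[-0.457,-0.898,0],"roll":0},{"claw":1,"xyz":[0,0,0],"roll":0},{"claw":1,"xyz":[0,0,0],"roll":0}]'
python3 - <<'E'
from h import *
s=status.observe();c=cam("wrist");im,d=viewer.grab_frame("wrist");cv2.imwrite("pics/w1.png",im[:,:,::-1])
P=cloud("wrist",d,c);Q=P.reshape(-1,3);t=np.array(s["tcp_pos"]);print(t)
k=(abs(Q[:,2]-.205)<.006)&(np.hypot(Q[:,0]-.596,Q[:,1]+.329)<.03);T=Q[k];print(len(T),T.mean(0),T.min(0),T.max(0))
if len(T)>20: print(cv2.minAreaRect((T[:,:2]*1000).astype(np.float32)))
b=Q[abs(Q[:,2]-.09)<.004];print(cv2.minAreaRect((b[:,:2]*1000).astype(np.float32)))
print(proj("wrist",[[.596,-.329,.205]],c))
E
```

```text
time: 3.65
tcp_pos: [0.5957, -0.3288, 0.2804]
orientation: [[-0.998, 0.069, -0.001], [0.069, 0.998, 0.001], [0.001, 0.001, -1.0]]
ft_force: [-0.3, 0.2, -0.2]
finger_gap: 0.0855
finger_force: 0.0
[ 0.59574338 -0.32884539  0.2804247 ]
814 [ 0.592857   -0.32805646  0.20359007] [ 0.58424796 -0.33771274  0.19903285] [ 0.60298035 -0.31876374  0.20580462]
((593.7462158203125, -328.17059326171875), (18.016321182250977, 18.325510025024414), 84.07574462890625)
((614.0409545898438, -235.54391479492188), (302.669677734375, 270.16412353515625), 74.59721374511719)
[[320.55381923 254.28240652]]
```

View pics/w1.png

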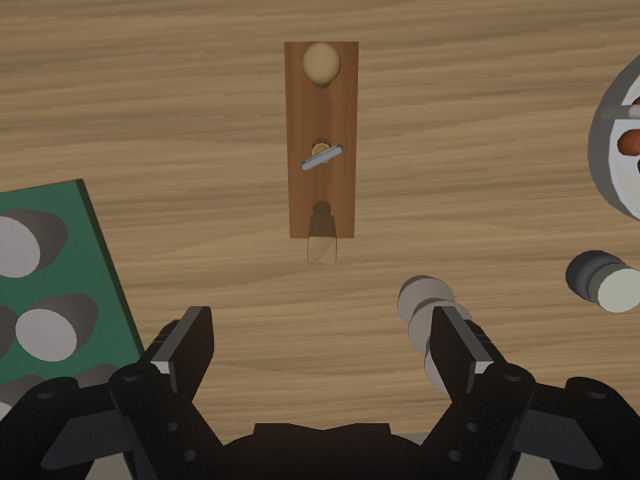

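Wrist view: the stirrer's square head lies at (321,250), centred between the fingers, as predicted; the fingers straddle it with the vase clear below.

```bash
python3 -m handwheel '[{"claw":1,"xyz":[0.03,0.01,0.56],"roll":0.3},{"claw":1,"xyz":[0,0,0.56],"roll":0},{"claw":1,"xyz":[0,0,0.56],"roll":0},{"claw":1,"xyz":[0,0,0.56],"roll":0},{"claw":1,"xyz":[0,0,0],"roll":0},{"claw":0.1,"xyz":[0,0,0],"roll":0},{"claw":0.1,"xyz":[0,0,0],"roll":0},{"claw":0.1,"xyz":[0,0,0],"roll":0},{"claw":0.1,"xyz":[0,0,0],"roll":0},{"claw":0.1,"xyz":[0,0,0],"roll":0},{"claw":0.1,"xyz":[0,0,0],"roll":0},{"claw":0.1,"xyz":[0,0,0],"roll":0}]' 80
```

```text
time: 5.2
tcp_pos: [0.595, -0.3288, 0.1702]
orientation: [[-0.996, 0.093, 0.001], [0.093, 0.996, -0.001], [-0.001, -0.001, -1.0]]
ft_force: [-0.1, 0.5, 5.6]
finger_gap: 0.0171
finger_force: 77.9
```

```bash
python3 -m handwheel '[{"claw":0.1,"xyz":[0,0,-0.3],"roll":0},{"claw":0.1,"xyz":[0,0,-0.5],"roll":0},{"claw":0.1,"xyz":[0,0,-0.5],"roll":0},{"claw":0.1,"xyz":[0,0,-0.6],"roll":0},{"claw":0.1,"xyz":[0,0,-0.6],"roll":0},{"claw":0.1,"xyz":[0,0,-0.5],"roll":0.4},{"claw":0.1,"xyz":[0,0,0],"roll":0.4},{"claw":0.1,"xyz":[0,0,0],"roll":0.4},{"claw":0.1,"xyz":[0,0,0],"roll":0.4},{"claw":0.1,"xyz":[0,0,0],"roll":0.4},{"claw":0.1,"xyz":[0,0,0],"roll":0.07}]'
python3 -m handwheel '[{"claw":0.1,"xyz":[0.2,0.38,0],"roll":0},{"claw":0.1,"xyz":[0.4,0.75,0],"roll":0},{"claw":0.1,"xyz":[0.4,0.75,0],"roll":0},{"claw":0.1,"xyz":[0.4,0.75,0],"roll":0},{"claw":0.1,"xyz":[0.4,0.75,0],"roll":0},{"claw":0.1,"xyz":[0.4,0.75,0],"roll":0},{"claw":0.1,"xyz":[0.4,0.75,0],"roll":0},{"claw":0.1,"xyz":[0.4,0.75,0],"roll":0},{"claw":0.1,"xyz":[0.4,0.75,0],"roll":0},{"claw":0.1,"xyz":[0.2,0.38,0],"roll":0},{"claw":0.1,"xyz":[0,0,0],"roll":0},{"claw":0.1,"xyz":[0,0,0],"roll":0}]'
python3 - <<'E'
from h import *
for n in("scene","side"):
    im,d=viewer.grab_frame(n);np.savez(f"/tmp/{n}1.npz",im=im,d=d);cv2.imwrite(f"pics/{n}1.png",im[:,:,::-1])
im=np.hstack([cv2.imread("pics/scene1.png")[20:320,200:500],cv2.imread("pics/side1.png")[20:320,150:450]]);cv2.imwrite("pics/c1.png",im)
E
```

```text
time: 6.58
tcp_pos: [0.5944, -0.3285, 0.3186]
orientation: [[-0.967, 0.256, -0.001], [0.256, 0.967, 0.001], [0.001, 0.0, -1.0]]
ft_force: [-0.2, 0.7, -1.4]
finger_gap: 0.0169
finger_force: 78.2
time: 8.07
tcp_pos: [0.5071, 0.0437, 0.3193]
orientation: [[-0.967, 0.256, 0.0], [0.256, 0.967, -0.0], [-0.0, -0.0, -1.0]]
ft_force: [-0.7, -0.9, -0.7]
finger_gap: 0.0168
finger_force: 78.2
```

View pics/c1.png

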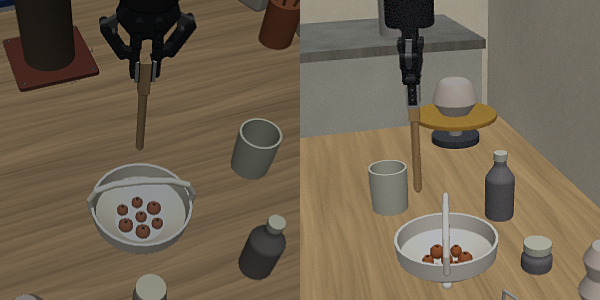

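The stirrer hangs upright in the grip over the pot's near side (scene tip at crop (140,150)), beads still undisturbed. Lower it and lean it back against the near rim.

```bash
python3 -m handwheel '[{"claw":0.1,"xyz":[0.1,0.04,0.3],"roll":0},{"claw":0.1,"xyz":[0.1,0,0.6],"roll":0},{"claw":0.1,"xyz":[0,0,0.6],"roll":0},{"claw":0.1,"xyz":[0,0,0.6],"roll":0},{"claw":0.1,"xyz":[0,0,0.38],"roll":0},{"claw":0.1,"xyz":[0,0,0],"roll":0}]' 30
python3 -m handwheel '[{"claw":0.1,"xyz":[0.15,0,0],"roll":0},{"claw":0.1,"xyz":[0.15,0,0],"roll":0},{"claw":0.1,"xyz":[0.15,0,0.01],"roll":0},{"claw":0.1,"xyz":[0.15,0,0.02],"roll":0},{"claw":0.1,"xyz":[0.15,0,0.03],"roll":0},{"claw":0.1,"xyz":[0.15,0,0.04],"roll":0}]'
```

```text
time: 8.93
tcp_pos: [0.4964, 0.0486, 0.1933]
orientation: [[-0.967, 0.256, -0.004], [0.256, 0.967, 0.0], [0.004, -0.001, -1.0]]
ft_force: [0.1, -0.3, 0.1]
finger_gap: 0.0169
finger_force: 78.3
time: 9.68
tcp_pos: [0.4548, 0.0603, 0.191]
orientation: [[-0.967, 0.256, 0.003], [0.256, 0.967, -0.0], [-0.003, 0.0, -1.0]]
ft_force: [3.6, -0.6, 4.1]
finger_gap: 0.0171
finger_force: 79.0
```

```bash
python3 -m handwheel '[{"claw":0.1,"xyz":[0.15,0,0.04],"roll":0},{"claw":0.1,"xyz":[0.15,0,0.05],"roll":0},{"claw":0.1,"xyz":[0.15,0,0.06],"roll":0},{"claw":0.1,"xyz":[0.15,0,0.06],"roll":0},{"claw":0.1,"xyz":[0.15,0,0.07],"roll":0},{"claw":0.1,"xyz":[0.15,0,0.07],"roll":0},{"claw":0.1,"xyz":[0.1,0,0.05],"roll":0},{"claw":0.1,"xyz":[0,0,0],"roll":0}]' 30
cat > stick.py <<'E'
from h import *
import sys
# stick in side/scene: wood-coloured, closed by depth; line fit relative to the grip point, in pot frame
tag=sys.argv[1]; p0=np.array([.5545,.033,0]); X=np.array([.9668,-.2557,0]);Y=np.array([.2557,.9668,0])
s=status.observe(); g=np.array(s["tcp_pos"])+[0,0,.019]; print("grip pot x,y,z",(g-p0)@X,(g-p0)@Y,g[2],"F",s["ft_force"],s["finger_force"],s["time"])
for n in("side","scene"):
    im,d=viewer.grab_frame(n); P=cloud(n,d); cv2.imwrite(f"pics/{n}{tag}.png",im[:,:,::-1])
    h=cv2.cvtColor(im,cv2.COLOR_RGB2HSV); R=P-p0; q=np.stack([R@X,R@Y,R[...,2]],-1); gp=np.array([(g-p0)@X,(g-p0)@Y,g[2]])
    m=(h[...,0]>=9)&(h[...,0]<=22)&(h[...,1]>60)&(h[...,2]>50)&(q[...,2]>.03)&(q[...,2]<g[2]+.03)&(abs(q[...,1]-gp[1])<.03)&(q[...,0]>gp[0]-.02)&(q[...,0]<gp[0]+.13)
    k,l,st,ce=cv2.connectedComponentsWithStats(m.astype(np.uint8))
    Q=q[m]; 
    if len(Q)<30: print(n,"few",len(Q)); continue
    c=np.median(Q,0); Q=Q[np.abs(Q-c).max(1)<.2]
    bx=np.polyfit(Q[:,2],Q[:,0],1); by=np.polyfit(Q[:,2],Q[:,1],1)
    print(n,len(Q),"zmin",Q[:,2].min().round(3),"lean deg",np.degrees(np.arctan(-bx[0])).round(1),"side lean",np.degrees(np.arctan(by[0])).round(1))
E
python3 stick.py 2
python3 - <<'E'
import cv2,numpy as np
cv2.imwrite("pics/c2.png",np.hstack([cv2.imread("pics/scene2.png")[20:320,200:500],cv2.imread("pics/side2.png")[20:320,100:400]]))
E
```

```text
time: 10.68
tcp_pos: [0.4051, 0.0732, 0.1697]
orientation: [[-0.967, 0.255, -0.002], [0.255, 0.967, 0.0], [0.002, -0.0, -1.0]]
ft_force: [3.4, -0.1, 0.5]
finger_gap: 0.0172
finger_force: 79.9
grip pot x,y,z -0.1547657609478965 0.0006728086521320675 0.18865221230840332 F [ 3.44995993 -0.14084617  0.49762797] 79.9271035194397 10.675
side 769 zmin 0.03 lean deg 29.3 side lean -0.6
scene 764 zmin 0.03 lean deg 29.5 side lean 0.3
```

View pics/c2.png

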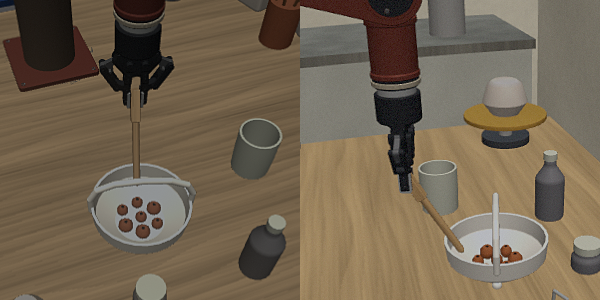

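The stick now leans ~29.5° back over the near rim (tip inside the pot at crop (462,250) in the side view), hand well clear of the pot. Tip ≈ pot (-69, 1, 37 mm). Next: over the gap between the beads, then down.

```bash
python3 -m handwheel '[{"claw":0.1,"xyz":[-0.2,0.03,-0.08],"roll":0},{"claw":0.1,"xyz":[-0.3,0.06,-0.02],"roll":0},{"claw":0.1,"xyz":[-0.3,0.05,0],"roll":0},{"claw":0.1,"xyz":[-0.22,0.05,0],"roll":0},{"claw":0.1,"xyz":[0,0,0],"roll":0},{"claw":0.1,"xyz":[0,0,0],"roll":0}]' 120
python3 stick.py 3
```

```text
time: 11.52
tcp_pos: [0.4571, 0.0692, 0.1749]
orientation: [[-0.967, 0.255, -0.002], [0.255, 0.967, 0.0], [0.002, -0.0, -1.0]]
ft_force: [0.8, -0.4, -1.1]
finger_gap: 0.0165
finger_force: 117.0
grip pot x,y,z -0.10346749612379784 0.010122539794872137 0.1938705144461875 F [ 0.81464362 -0.44432031 -1.08439128] 116.98854804039001 11.525
side 750 zmin 0.03 lean deg 28.3 side lean -2.3
scene 871 zmin 0.03 lean deg 27.4 side lean -2.0
```

```bash
python3 -m handwheel '[{"claw":0.1,"xyz":[-0.05,0,0.1],"roll":0},{"claw":0.1,"xyz":[0,0,0.1],"roll":0},{"claw":0.1,"xyz":[0,0,0.1],"roll":0},{"claw":0.1,"xyz":[0,0,0.1],"roll":0},{"claw":0.1,"xyz":[0,0,0.1],"roll":0},{"claw":0.1,"xyz":[0,0,0],"roll":0},{"claw":0.1,"xyz":[0,0,0],"roll":0}]'
python3 stick.py 4
python3 - <<'E'
import cv2,numpy as np
cv2.imwrite("pics/c4.png",np.hstack([cv2.resize(cv2.imread("pics/scene4.png")[130:290,270:420],None,fx=2.5,fy=2.5),cv2.resize(cv2.imread("pics/side4.png")[170:330,210:370],None,fx=2.5,fy=2.5)]))
E
```

```text
time: 12.5
tcp_pos: [0.4602, 0.0685, 0.1504]
orientation: [[-0.967, 0.255, 0.0], [0.255, 0.967, -0.0], [-0.0, -0.0, -1.0]]
ft_force: [0.5, 1.3, 0.1]
finger_gap: 0.0164
finger_force: 117.0
grip pot x,y,z -0.10024433666745788 0.010225361776195208 0.16937749980261094 F [0.46699828 1.27279219 0.05460743] 116.97836637496948 12.5
side 700 zmin 0.03 lean deg 30.3 side lean -1.2
scene 802 zmin 0.03 lean deg 29.3 side lean -1.9
```

View pics/c4.png

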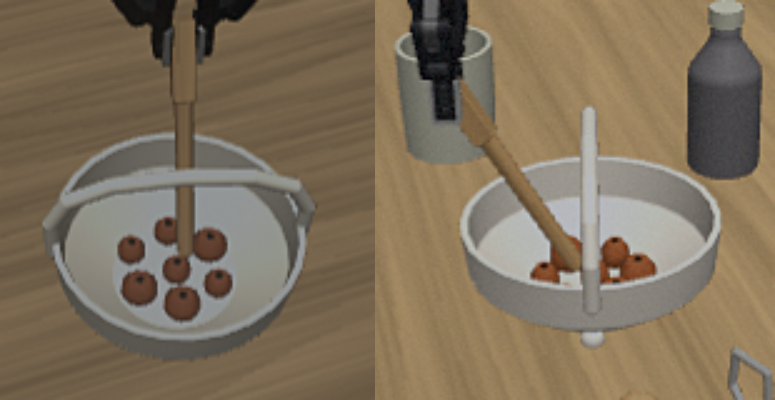

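Both views show the tip down in the gap beside the central bead, stick leaning under the handle with clearance. Move slowly to the far side.

```bash
python3 -m handwheel '[{"claw":0.1,"xyz":[-0.1,-0.02,0.02],"roll":0},{"claw":0.1,"xyz":[-0.13,-0.03,0.02],"roll":0},{"claw":0.1,"xyz":[-0.14,-0.03,0],"roll":0},{"claw":0.1,"xyz":[-0.14,-0.03,0],"roll":0},{"claw":0.1,"xyz":[-0.14,-0.03,0],"roll":0},{"claw":0.1,"xyz":[-0.14,-0.02,0],"roll":0},{"claw":0.1,"xyz":[-0.14,-0.02,0],"roll":0},{"claw":0.1,"xyz":[-0.14,-0.02,0],"roll":0},{"claw":0.1,"xyz":[0,0,0],"roll":0}]'
python3 stick.py 5
python3 - <<'E'
import cv2,numpy as np
cv2.imwrite("pics/c5.png",np.hstack([cv2.resize(cv2.imread("pics/scene5.png")[130:290,270:420],None,fx=2.5,fy=2.5),cv2.resize(cv2.imread("pics/side5.png")[170:330,210:370],None,fx=2.5,fy=2.5)]))
E
```

```text
time: 13.72
tcp_pos: [0.5102, 0.0448, 0.1485]
orientation: [[-0.967, 0.256, 0.001], [0.256, 0.967, -0.0], [-0.001, 0.0, -1.0]]
ft_force: [0.5, 0.0, 0.7]
finger_gap: 0.0167
finger_force: 117.0
grip pot x,y,z -0.045857071677004535 0.00012130624733262645 0.1675394838611947 F [0.5012818 0.0297741 0.7494559] 116.95342898368835 13.725
side 673 zmin 0.03 lean deg 23.0 side lean -5.1
scene 852 zmin 0.03 lean deg 24.1 side lean -2.6
```

View pics/c5.png

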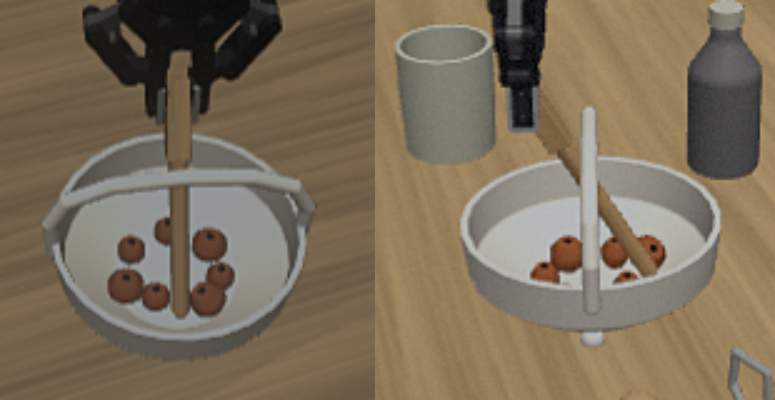

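The tip is down on the far side, under the handle, beads pushed left and right; tip at scene px (342,255), side px (320,278).

Run:
```python
from h import *
p0=np.array([.5545,.033,0]); X=np.array([.9668,-.2557,0]);Y=np.array([.2557,.9668,0])
P,e=tri("scene",(342,255),"side",(320,278)); print(P,e,(P-p0)@X,(P-p0)@Y)
for n,u in(("scene",(342,255)),("side",(320,278))):
    q=onplane(n,u,.014)[0]; print((q-p0)@X,(q-p0)@Y)
```

```text
[0.59569887 0.0242806  0.02060278] 0.0022930234742520577 0.04206062202254443 0.0021046320334477883
0.0392680742926088 0.0024260006771042036
0.0415565666750024 0.013666235497252866
```

Tip measured at pot x≈40 mm, y≈2 mm, low: step 2 is met. Start the circles.

```bash
python3 -m handwheel '[{"claw":0.1,"xyz":[0.012,-0.139,0],"roll":0},{"claw":0.1,"xyz":[0.036,-0.135,0],"roll":0},{"claw":0.1,"xyz":[0.059,-0.126,0],"roll":0},{"claw":0.1,"xyz":[0.08,-0.114,0],"roll":0},{"claw":0.1,"xyz":[0.099,-0.099,0],"roll":0},{"claw":0.1,"xyz":[0.114,-0.08,0],"roll":0},{"claw":0.1,"xyz":[0.126,-0.059,0],"roll":0},{"claw":0.1,"xyz":[0.135,-0.036,0],"roll":0},{"claw":0.1,"xyz":[0.139,-0.012,0],"roll":0},{"claw":0.1,"xyz":[0,0,0],"roll":0}]'
python3 stick.py 6
python3 - <<'E'
import cv2,numpy as np
cv2.imwrite("pics/c6.png",np.hstack([cv2.resize(cv2.imread("pics/scene6.png")[130:290,270:420],None,fx=2.5,fy=2.5),cv2.resize(cv2.imread("pics/side6.png")[170:330,210:370],None,fx=2.5,fy=2.5)]))
E
```

```text
time: 15.08
tcp_pos: [0.4599, 0.017, 0.1482]
orientation: [[-0.967, 0.255, -0.0], [0.255, 0.967, 0.0], [0.0, 0.0, -1.0]]
ft_force: [-0.1, 0.8, -0.5]
finger_gap: 0.0165
finger_force: 117.0
grip pot x,y,z -0.08740105813138943 -0.03971005564028156 0.16723421902755117 F [-0.06123235  0.75552975 -0.47203058] 116.97763323783875 15.075
side 660 zmin 0.03 lean deg 24.5 side lean -2.9
scene 773 zmin 0.03 lean deg 27.5 side lean -1.9
```

View pics/c6.png

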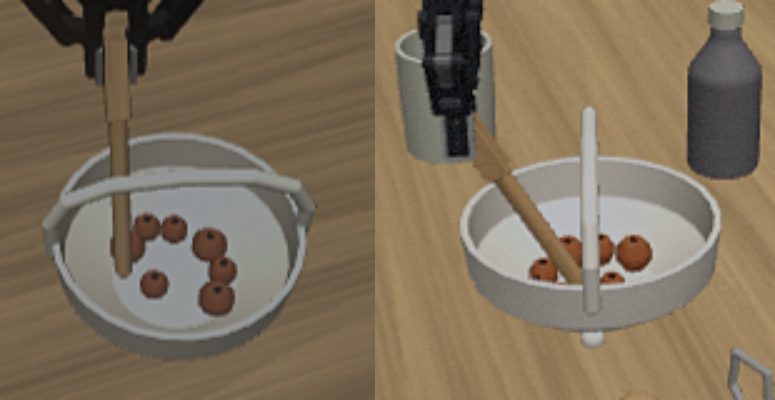

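Tip on the right side (scene px ≈(319,239)) pushing a large bead along; all seven beads in the pot. Continue the first turn.

```bash
sed -i 's/q\[...,2\]>.03/q[...,2]>.06/' stick.py
python3 -m handwheel '[{"claw":0.1,"xyz":[0.139,0.012,0],"roll":0},{"claw":0.1,"xyz":[0.135,0.036,0],"roll":0},{"claw":0.1,"xyz":[0.126,0.059,0],"roll":0},{"claw":0.1,"xyz":[0.114,0.08,0],"roll":0},{"claw":0.1,"xyz":[0.099,0.099,0],"roll":0},{"claw":0.1,"xyz":[0.08,0.114,0],"roll":0},{"claw":0.1,"xyz":[0.059,0.126,0],"roll":0},{"claw":0.1,"xyz":[0.036,0.135,0],"roll":0},{"claw":0.1,"xyz":[0.012,0.139,0],"roll":0}]'
python3 stick.py 7
python3 -m handwheel '[{"claw":0.1,"xyz":[-0.012,0.139,0],"roll":0},{"claw":0.1,"xyz":[-0.036,0.135,0],"roll":0},{"claw":0.1,"xyz":[-0.059,0.126,0],"roll":0},{"claw":0.1,"xyz":[-0.08,0.114,0],"roll":0},{"claw":0.1,"xyz":[-0.099,0.099,0],"roll":0},{"claw":0.1,"xyz":[-0.114,0.08,0],"roll":0},{"claw":0.1,"xyz":[-0.126,0.059,0],"roll":0},{"claw":0.1,"xyz":[-0.135,0.036,0],"roll":0},{"claw":0.1,"xyz":[-0.139,0.012,0],"roll":0}]'
python3 stick.py 8
```

```text
time: 16.3
tcp_pos: [0.432, 0.0661, 0.1483]
orientation: [[-0.967, 0.255, -0.0], [0.255, 0.967, -0.0], [0.0, -0.0, -1.0]]
ft_force: [-1.3, -0.9, -0.5]
finger_gap: 0.0167
finger_force: 117.0
grip pot x,y,z -0.12692241729294093 0.000687272988901047 0.16727295497433303 F [-1.28846524 -0.87084776 -0.46166589] 116.97986125946045 16.3
side 538 zmin 0.06 lean deg 26.9 side lean 0.5
scene 597 zmin 0.067 lean deg 27.9 side lean 0.5
time: 17.52
tcp_pos: [0.4812, 0.094, 0.1482]
orientation: [[-0.967, 0.256, -0.0], [0.256, 0.967, 0.0], [0.0, -0.0, -1.0]]
ft_force: [-0.7, 0.3, -0.9]
finger_gap: 0.0167
finger_force: 117.1
grip pot x,y,z -0.08641900761651009 0.04023061603679732 0.16723017235625967 F [-0.71633072  0.30990738 -0.94219721] 117.06863164901733 17.525
side 493 zmin 0.06 lean deg 27.5 side lean -0.1
scene 594 zmin 0.06 lean deg 28.6 side lean 0.6
```

```bash
python3 -m handwheel '[{"claw":0.1,"xyz":[-0.147,-0.012,0],"roll":0},{"claw":0.1,"xyz":[-0.142,-0.036,0],"roll":0},{"claw":0.1,"xyz":[-0.133,-0.059,0],"roll":0},{"claw":0.1,"xyz":[-0.121,-0.08,0],"roll":0},{"claw":0.1,"xyz":[-0.106,-0.099,0],"roll":0},{"claw":0.1,"xyz":[-0.087,-0.114,0],"roll":0},{"claw":0.1,"xyz":[-0.066,-0.126,0],"roll":0},{"claw":0.1,"xyz":[-0.04,-0.135,0],"roll":0},{"claw":0.1,"xyz":[-0.012,-0.139,0],"roll":0},{"claw":0.1,"xyz":[0,0,0],"roll":0}]'
python3 stick.py 9
python3 - <<'E'
import cv2,numpy as np
cv2.imwrite("pics/c9.png",np.hstack([cv2.resize(cv2.imread("pics/scene9.png")[130:290,270:420],None,fx=2.5,fy=2.5),cv2.resize(cv2.imread("pics/side9.png")[170:330,210:370],None,fx=2.5,fy=2.5)]))
E
```

```text
time: 18.88
tcp_pos: [0.5117, 0.0439, 0.1483]
orientation: [[-0.967, 0.256, -0.0], [0.256, 0.967, -0.0], [0.0, -0.0, -1.0]]
ft_force: [-0.2, 0.1, -0.3]
finger_gap: 0.0166
finger_force: 117.1
grip pot x,y,z -0.04413029777202541 -0.0003480900136401486 0.1673088755978016 F [-0.18270614  0.07745547 -0.28775026] 117.05593228340149 18.875
side 424 zmin 0.06 lean deg 28.1 side lean -0.3
scene 610 zmin 0.06 lean deg 28.1 side lean 0.8
```

View pics/c9.png

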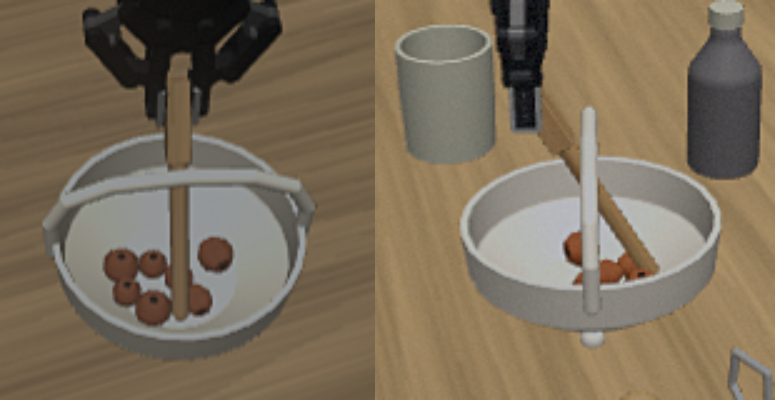

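Turn 1 complete: tip on the far side again (scene px ≈(342,257)), beads moved round and all within the pot. Second turn.

```bash
python3 -m handwheel '[{"claw":0.1,"xyz":[0.012,-0.139,0],"roll":0},{"claw":0.1,"xyz":[0.036,-0.135,0],"roll":0},{"claw":0.1,"xyz":[0.059,-0.126,0],"roll":0},{"claw":0.1,"xyz":[0.08,-0.114,0],"roll":0},{"claw":0.1,"xyz":[0.099,-0.099,0],"roll":0},{"claw":0.1,"xyz":[0.114,-0.08,0],"roll":0},{"claw":0.1,"xyz":[0.126,-0.059,0],"roll":0},{"claw":0.1,"xyz":[0.135,-0.036,0],"roll":0},{"claw":0.1,"xyz":[0.139,-0.012,0],"roll":0}]'
python3 stick.py 10
python3 -m handwheel '[{"claw":0.1,"xyz":[0.139,0.012,0],"roll":0},{"claw":0.1,"xyz":[0.135,0.036,0],"roll":0},{"claw":0.1,"xyz":[0.126,0.059,0],"roll":0},{"claw":0.1,"xyz":[0.114,0.08,0],"roll":0},{"claw":0.1,"xyz":[0.099,0.099,0],"roll":0},{"claw":0.1,"xyz":[0.08,0.114,0],"roll":0},{"claw":0.1,"xyz":[0.059,0.126,0],"roll":0},{"claw":0.1,"xyz":[0.036,0.135,0],"roll":0},{"claw":0.1,"xyz":[0.012,0.139,0],"roll":0}]'
python3 stick.py 11
```

```text
time: 20.1
tcp_pos: [0.4626, 0.0161, 0.1483]
orientation: [[-0.967, 0.256, 0.0], [0.256, 0.967, -0.0], [-0.0, -0.0, -1.0]]
ft_force: [0.7, -0.2, -0.5]
finger_gap: 0.0164
finger_force: 117.1
grip pot x,y,z -0.08457409541544038 -0.03985274979790038 0.16733018591623658 F [ 0.72790354 -0.2451189  -0.51412123] 117.08356261253357 20.1
side 554 zmin 0.06 lean deg 26.5 side lean -0.6
scene 605 zmin 0.06 lean deg 28.4 side lean 0.5
time: 21.32
tcp_pos: [0.4346, 0.0654, 0.1483]
orientation: [[-0.967, 0.255, -0.0], [0.255, 0.967, -0.0], [-0.0, -0.0, -1.0]]
ft_force: [0.5, -0.8, -0.0]
finger_gap: 0.0162
finger_force: 117.1
grip pot x,y,z -0.12419044850268389 0.0006590405453949962 0.16730840810181552 F [ 0.53464738 -0.84511959 -0.02343787] 117.0938766002655 21.325
side 533 zmin 0.06 lean deg 27.1 side lean 0.4
scene 588 zmin 0.068 lean deg 28.2 side lean 0.4
```

```bash
python3 -m handwheel '[{"claw":0.1,"xyz":[-0.012,0.139,0],"roll":0},{"claw":0.1,"xyz":[-0.036,0.135,0],"roll":0},{"claw":0.1,"xyz":[-0.059,0.126,0],"roll":0},{"claw":0.1,"xyz":[-0.08,0.114,0],"roll":0},{"claw":0.1,"xyz":[-0.099,0.099,0],"roll":0},{"claw":0.1,"xyz":[-0.114,0.08,0],"roll":0},{"claw":0.1,"xyz":[-0.126,0.059,0],"roll":0},{"claw":0.1,"xyz":[-0.135,0.036,0],"roll":0},{"claw":0.1,"xyz":[-0.139,0.012,0],"roll":0}]'
python3 stick.py 12
python3 -m handwheel '[{"claw":0.1,"xyz":[-0.142,-0.012,0],"roll":0},{"claw":0.1,"xyz":[-0.138,-0.036,0],"roll":0},{"claw":0.1,"xyz":[-0.129,-0.059,0],"roll":0},{"claw":0.1,"xyz":[-0.117,-0.08,0],"roll":0},{"claw":0.1,"xyz":[-0.102,-0.099,0],"roll":0},{"claw":0.1,"xyz":[-0.083,-0.114,0],"roll":0},{"claw":0.1,"xyz":[-0.062,-0.126,0],"roll":0},{"claw":0.1,"xyz":[-0.036,-0.135,0],"roll":0},{"claw":0.1,"xyz":[-0.012,-0.139,0],"roll":0},{"claw":0.1,"xyz":[0,0,0],"roll":0}]'
python3 stick.py 13
```

```text
time: 22.55
tcp_pos: [0.4839, 0.0933, 0.1483]
orientation: [[-0.967, 0.255, 0.0], [0.255, 0.967, 0.0], [-0.0, 0.0, -1.0]]
ft_force: [-1.1, 0.2, -0.7]
finger_gap: 0.0165
finger_force: 117.1
grip pot x,y,z -0.08363273635384938 0.04028125661073734 0.1672673088696647 F [-1.06888871  0.191484   -0.6752045 ] 117.07886338233948 22.55
side 490 zmin 0.061 lean deg 27.1 side lean 0.2
scene 603 zmin 0.061 lean deg 28.3 side lean 0.5
time: 23.9
tcp_pos: [0.5128, 0.0436, 0.1483]
orientation: [[-0.967, 0.256, -0.0], [0.256, 0.967, -0.0], [-0.0, -0.0, -1.0]]
ft_force: [0.4, 0.3, -0.2]
finger_gap: 0.0167
finger_force: 117.1
grip pot x,y,z -0.04305220668935177 -0.0003877418046833274 0.16730773685767417 F [ 0.44739899  0.25015937 -0.19860539] 117.11643934249878 23.9
side 425 zmin 0.06 lean deg 28.3 side lean -0.9
scene 614 zmin 0.06 lean deg 28.3 side lean 0.9
```

Two full turns done, finishing on the far side (tip ≈ pot (39, 0, 14 mm)). Now draw back and out along the stick's axis, under the handle.

```bash
python3 -m handwheel '[{"claw":0.1,"xyz":[0.1,0,0],"roll":0},{"claw":0.1,"xyz":[0.16,0,0],"roll":0},{"claw":0.1,"xyz":[0.16,0,0],"roll":0},{"claw":0.1,"xyz":[0.16,0,0],"roll":0},{"claw":0.1,"xyz":[0.16,0,-0.05],"roll":0},{"claw":0.1,"xyz":[0.13,0,-0.15],"roll":0},{"claw":0.1,"xyz":[0.13,0,-0.24],"roll":0},{"claw":0.1,"xyz":[0.13,0,-0.24],"roll":0},{"claw":0.1,"xyz":[0.13,0,-0.3],"roll":0},{"claw":0.1,"xyz":[0.13,0,-0.4],"roll":0},{"claw":0.1,"xyz":[0.13,0,-0.4],"roll":0},{"claw":0.1,"xyz":[0.13,0,-0.3],"roll":0}]'
python3 -m handwheel '[{"claw":0.1,"xyz":[0.25,0,0],"roll":0},{"claw":0.1,"xyz":[0.4,0,0],"roll":0},{"claw":0.1,"xyz":[0.4,0,0],"roll":0},{"claw":0.1,"xyz":[0.2,0,0],"roll":0},{"claw":0.1,"xyz":[0,0,0],"roll":0}]'
python3 stick.py 14
```

```text
time: 25.5
tcp_pos: [0.4331, 0.0654, 0.2541]
orientation: [[-0.967, 0.256, 0.002], [0.256, 0.967, -0.0], [-0.002, 0.0, -1.0]]
ft_force: [1.0, -0.1, 0.5]
finger_gap: 0.0166
finger_force: 117.1
time: 26.12
tcp_pos: [0.3722, 0.0814, 0.252]
orientation: [[-0.967, 0.255, 0.0], [0.255, 0.967, -0.0], [-0.0, -0.0, -1.0]]
ft_force: [-0.0, -0.3, 0.2]
finger_gap: 0.0162
finger_force: 117.1
grip pot x,y,z -0.18859902706464085 0.00021652818875629587 0.27101746242370567 F [-0.04030112 -0.27760066  0.21093266] 117.12545156478882 26.125
side 830 zmin 0.06 lean deg 28.0 side lean -0.1
scene 918 zmin 0.121 lean deg 28.5 side lean 0.2
```

```bash
python3 -m handwheel '[{"claw":0.1,"xyz":[0.16,0,0.1],"roll":0},{"claw":0.1,"xyz":[0,0,0.4],"roll":0},{"claw":0.1,"xyz":[0,0,0.5],"roll":0},{"claw":0.1,"xyz":[0,0,0.4],"roll":0},{"claw":0.1,"xyz":[0,0,0.22],"roll":0},{"claw":0.1,"xyz":[0,0,0],"roll":0}]'
python3 -m handwheel '[{"claw":0.1,"xyz":[-0.16,0,0],"roll":0},{"claw":0.1,"xyz":[-0.16,0,0],"roll":0},{"claw":0.1,"xyz":[-0.16,0,-0.02],"roll":0},{"claw":0.1,"xyz":[-0.16,0,-0.04],"roll":0},{"claw":0.1,"xyz":[-0.16,0,-0.05],"roll":0},{"claw":0.1,"xyz":[-0.16,0,-0.05],"roll":0},{"claw":0.1,"xyz":[-0.16,0,-0.05],"roll":0},{"claw":0.1,"xyz":[-0.16,0,-0.04],"roll":0},{"claw":0.1,"xyz":[0,0,0],"roll":0}]'
python3 stick.py 15
```

```text
time: 26.98
tcp_pos: [0.3644, 0.0833, 0.1706]
orientation: [[-0.967, 0.256, -0.002], [0.256, 0.967, -0.0], [0.002, -0.0, -1.0]]
ft_force: [0.2, 0.1, -1.4]
finger_gap: 0.0165
finger_force: 117.1
time: 28.1
tcp_pos: [0.4265, 0.0669, 0.1835]
orientation: [[-0.967, 0.256, -0.003], [0.256, 0.967, 0.0], [0.003, -0.0, -1.0]]
ft_force: [-5.7, -0.0, -0.1]
finger_gap: 0.0168
finger_force: 118.6
grip pot x,y,z -0.13245711895721574 4.743358376717299e-05 0.2025271454511688 F [-5.69041635 -0.02292867 -0.05166552] 118.56372356414795 28.1
side 550 zmin 0.06 lean deg 8.8 side lean 0.7
scene 599 zmin 0.066 lean deg 10.7 side lean 0.4
```

```bash
python3 -m handwheel '[{"claw":0.1,"xyz":[-0.16,0,-0.03],"roll":0},{"claw":0.1,"xyz":[-0.1,0,-0.02],"roll":0},{"claw":0.1,"xyz":[0,0,0],"roll":0},{"claw":0.1,"xyz":[0.3,0,0],"roll":0},{"claw":0.1,"xyz":[0.2,0,-0.2],"roll":0},{"claw":0.1,"xyz":[0,0,-0.5],"roll":0},{"claw":0.1,"xyz":[0,0,-0.6],"roll":0},{"claw":0.1,"xyz":[0,0,-0.6],"roll":0},{"claw":0.1,"xyz":[0,0,-0.3],"roll":0},{"claw":0.1,"xyz":[0,0,0],"roll":0}]'
python3 stick.py 16
python3 - <<'E'
from h import *
s=status.observe();R=np.array(s["orientation"]);d=np.array([.4945,.3125,0])-s["tcp_pos"]; print(R.T@d/.05)
E
```

```text
time: 29.45
tcp_pos: [0.4163, 0.07, 0.2979]
orientation: [[-0.967, 0.256, 0.004], [0.256, 0.967, -0.0], [-0.004, 0.001, -1.0]]
ft_force: [0.2, -0.2, -0.6]
finger_gap: 0.0163
finger_force: 118.0
grip pot x,y,z -0.14307746454791495 0.00039274407560623004 0.3168919252739201 F [ 0.16957972 -0.20159883 -0.63126903] 118.0357575416565 29.45
side 724 zmin 0.061 lean deg 7.3 side lean 0.0
scene 881 zmin 0.146 lean deg 6.9 side lean 0.4
[-0.29964716  5.09661354  5.90950718]
```

```bash
python3 -m handwheel '[{"claw":0.1,"xyz":[0,0.4,0],"roll":0},{"claw":0.1,"xyz":[0,0.75,0],"roll":0},{"claw":0.1,"xyz":[0,0.75,0],"roll":0},{"claw":0.1,"xyz":[0,0.75,0],"roll":0},{"claw":0.1,"xyz":[0,0.75,0],"roll":0},{"claw":0.1,"xyz":[0,0.75,0],"roll":0},{"claw":0.1,"xyz":[0,0.55,0],"roll":0},{"claw":0.1,"xyz":[0.01,0.4,0],"roll":0},{"claw":0.1,"xyz":[0,0,0],"roll":0},{"claw":0.1,"xyz":[0,0,0],"roll":0}]'
python3 - <<'E'
from h import *
p0=np.array([.5545,.033,0]); X=np.array([.9668,-.2557,0]);Y=np.array([.2557,.9668,0])
s=status.observe(); g=np.array(s["tcp_pos"])+[0,0,.019];o=[]
for n in("scene","side"):
    im,d=viewer.grab_frame(n);P=cloud(n,d);Q=P.reshape(-1,3)
    k=(Q[:,2]>.094)&(Q[:,2]<.104)&(np.hypot(Q[:,0]-.4945,Q[:,1]-.3125)<.055);J=Q[k]
    A=np.c_[2*J[:,:2],np.ones(len(J))];x=np.linalg.lstsq(A,(J[:,:2]**2).sum(1),rcond=None)[0]
    S=Q[(Q[:,2]>.125)&(Q[:,2]<.27)&(np.hypot(Q[:,0]-g[0],Q[:,1]-g[1])<.045)]
    f=[np.polyfit(S[:,2],S@v,1) for v in(X,Y)]
    tip=np.array([np.polyval(q,.15) for q in f]); print(n,"jar",x[:2],"tip(front surface)-jar in X,Y",tip-np.array([x[:2]@X[:2],x[:2]@Y[:2]]),"slopes",f[0][0],f[1][0],"zmin",S[:,2].min(),len(S))
    o.append(cv2.resize(im[:,:,::-1][60:260,380:560] if n=="scene" else im[:,:,::-1][60:260,150:330],None,fx=2,fy=2))
cv2.imwrite("pics/c17.png",np.hstack(o)); tp=g+.174*(np.sin(np.radians(7))*X-[0,0,np.cos(np.radians(7))]);print("grip",g,"tip est",tp,((tp-[.4945,.3125,0])@X,(tp-[.4945,.3125,0])@Y))
E
```

```text
time: 30.8
tcp_pos: [0.4797, 0.316, 0.2958]
orientation: [[-0.967, 0.256, -0.001], [0.256, 0.967, -0.001], [0.001, -0.001, -1.0]]
ft_force: [0.1, -0.7, 0.6]
finger_gap: 0.0168
finger_force: 118.1
scene jar [0.4972746  0.31376092] tip(front surface)-jar in X,Y [ 0.01066187 -0.00439196] slopes -0.13415224338385773 0.0025161103512641374 zmin 0.143674807243088 470
side jar [0.49219444 0.31190562] tip(front surface)-jar in X,Y [ 0.00959691 -0.00511809] slopes -0.13925067897436127 -0.0036199863482761396 zmin 0.1430708923330788 378
grip [0.47971823 0.31596619 0.31478318] tip est [0.50021948 0.310544   0.14208015] (np.float64(0.006029743964492345), np.float64(-0.00042858525002832963))
```

View pics/c17.png

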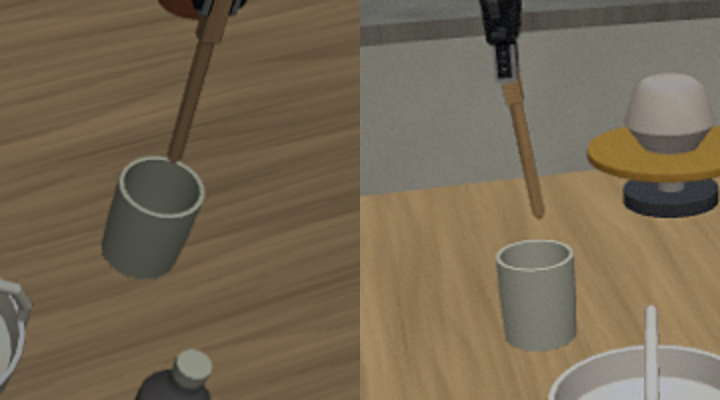

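The tip hangs centred over the jar opening (scene crop (176,158), side crop (540,215)). Shift 17 mm so the stick will lean on the nearer jar wall, then lower.

```bash
python3 -m handwheel '[{"claw":0.1,"xyz":[0.17,0,0],"roll":0},{"claw":0.1,"xyz":[0.17,0,0.2],"roll":0},{"claw":0.1,"xyz":[0,0,0.3],"roll":0},{"claw":0.1,"xyz":[0,0,0.4],"roll":0},{"claw":0.1,"xyz":[0,0,0.4],"roll":0},{"claw":0.1,"xyz":[0,0,0.4],"roll":0},{"claw":0.1,"xyz":[0,0,0.35],"roll":0},{"claw":0.1,"xyz":[0,0,0.25],"roll":0},{"claw":0.1,"xyz":[0,0,0.1],"roll":0},{"claw":0.1,"xyz":[0,0,0.05],"roll":0},{"claw":0.1,"xyz":[0,0,0],"roll":0}]'
```

```text
time: 32.28
tcp_pos: [0.4638, 0.3212, 0.1743]
orientation: [[-0.967, 0.256, 0.001], [0.256, 0.967, 0.0], [-0.001, 0.001, -1.0]]
ft_force: [-0.8, 0.0, -0.7]
finger_gap: 0.0161
finger_force: 118.1
```

```bash
python3 -m handwheel '[{"claw":0.1,"xyz":[0,0,0.05],"roll":0},{"claw":0.1,"xyz":[0,0,0.05],"roll":0},{"claw":0.1,"xyz":[0,0,0.05],"roll":0},{"claw":0.1,"xyz":[0,0,0.04],"roll":0},{"claw":0.1,"xyz":[0,0,0],"roll":0}]'
python3 -m handwheel '[{"claw":0.1,"xyz":[0,0,0.03],"roll":0},{"claw":0.1,"xyz":[0,0,0.03],"roll":0},{"claw":0.1,"xyz":[0,0,0],"roll":0}]'
```

```text
time: 32.9
tcp_pos: [0.4633, 0.321, 0.164]
orientation: [[-0.967, 0.256, -0.0], [0.256, 0.967, -0.0], [0.0, -0.0, -1.0]]
ft_force: [0.7, -0.7, -0.3]
finger_gap: 0.0167
finger_force: 118.1
time: 33.28
tcp_pos: [0.4636, 0.3211, 0.1614]
orientation: [[-0.967, 0.256, 0.0], [0.256, 0.967, 0.0], [-0.0, 0.0, -1.0]]
ft_force: [-0.1, -0.5, 0.3]
finger_gap: 0.0166
finger_force: 118.2
```

```bash
python3 -m handwheel '[{"claw":0.1,"xyz":[0,0,0.02],"roll":0},{"claw":0.3,"xyz":[0,0,0],"roll":0},{"claw":0.4,"xyz":[0,0,0],"roll":0},{"claw":0.7,"xyz":[0,0,0],"roll":0},{"claw":0.7,"xyz":[0,0,0],"roll":0},{"claw":0.7,"xyz":[0,0,0],"roll":0},{"claw":0.7,"xyz":[0,0,-0.4],"roll":0},{"claw":0.7,"xyz":[0,0,-0.8],"roll":0},{"claw":0.7,"xyz":[0,0,-1],"roll":0},{"claw":0.7,"xyz":[0,0,-0.8],"roll":0},{"claw":0.7,"xyz":[0,0,0],"roll":0},{"claw":0.7,"xyz":[0,0,0],"roll":0}]' 20
python3 - <<'E'
from h import *
o=[];p0=np.array([.5545,.033])
for n in("scene","side"):
    im,d=viewer.grab_frame(n);P=cloud(n,d);Q=P.reshape(-1,3)
    J=Q[(Q[:,2]>.094)&(Q[:,2]<.104)&(np.hypot(Q[:,0]-.4945,Q[:,1]-.3125)<.055)]
    S=Q[(Q[:,2]>.11)&(Q[:,2]<.21)&(np.hypot(Q[:,0]-.46,Q[:,1]-.32)<.09)]
    sl=[np.polyfit(S[:,2],S[:,i],1)[0] for i in(0,1)];print(n,"lean deg",np.degrees(np.arctan(np.hypot(*sl))),"top z",S[:,2].max(),len(S),"jar rim mid",J.min(0)/2+J.max(0)/2)
    hsv=cv2.cvtColor(im,cv2.COLOR_RGB2HSV);m=(hsv[...,1]>110)&((hsv[...,0]<10)|(hsv[...,0]>170))&(np.hypot(P[...,0]-p0[0],P[...,1]-p0[1])<.2)&(P[...,2]<.08)
    k,l,st,ce=cv2.connectedComponentsWithStats(m.astype(np.uint8));print([(tuple(c.round()),a) for c,a in zip(ce[1:],st[1:,4]) if a>25])
    o.append(cv2.resize(im[:,:,::-1][80:300,270:500] if n=="scene" else im[:,:,::-1][100:320,190:420],None,fx=1.7,fy=1.7))
cv2.imwrite("pics/c18.png",np.hstack(o));s=status.observe();print(s["ft_force"],s["finger_gap"],s["time"],s["tcp_pos"])
E
```

```text
time: 34.78
tcp_pos: [0.4634, 0.321, 0.3109]
orientation: [[-0.967, 0.256, 0.001], [0.256, 0.967, 0.0], [-0.001, 0.0, -1.0]]
ft_force: [-0.0, 0.3, 0.1]
finger_gap: 0.0598
finger_force: 0.0
scene lean deg 33.11566319222104 top z 0.17121376261535082 344 jar rim mid [0.4975097  0.31400516 0.09889165]
[((np.float64(319.0), np.float64(229.0)), np.int32(62)), ((np.float64(328.0), np.float64(235.0)), np.int32(35)), ((np.float64(354.0), np.float64(241.0)), np.int32(76)), ((np.float64(316.0), np.float64(240.0)), np.int32(26)), ((np.float64(329.0), np.float64(249.0)), np.int32(34)), ((np.float64(336.0), np.float64(256.0)), np.int32(30))]
side lean deg 33.17536346943536 top z 0.17141253616379598 327 jar rim mid [0.49170753 0.31252871 0.09864138]
[]
[-0.45484276 -0.61038084 -1.02197125] 0.059490228674615946 34.875 [0.46287784 0.32070897 0.30909853]
```

View pics/c18.png

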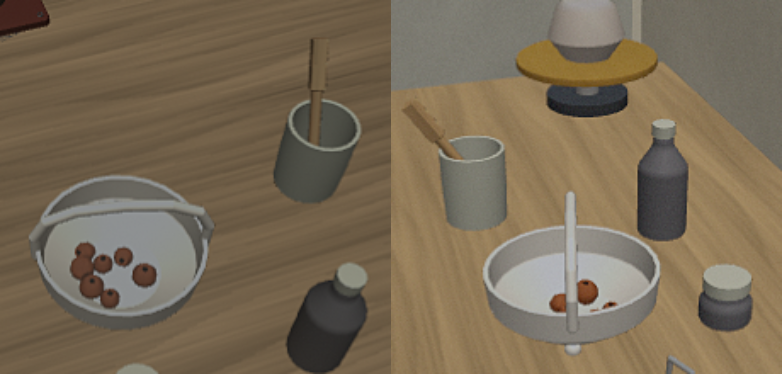

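The stirrer rests released in the jar, leaning about 33° against its wall. The jar hasn't moved, all seven beads are in the pot, and the hand is clear above.

```bash
python3 -m handwheel '[{"claw":0.7,"xyz":[0,0,0],"roll":0},{"claw":0.7,"xyz":[0,0,0],"roll":0},{"claw":0.7,"xyz":[0,0,0],"roll":0},{"claw":0.7,"xyz":[0,0,0],"roll":0}]' && python3 -c "from station import workorder; print(workorder.job_done())"
```

```text
time: 35.38
tcp_pos: [0.4635, 0.321, 0.3101]
orientation: [[-0.967, 0.256, -0.0], [0.256, 0.967, -0.0], [0.0, -0.0, -1.0]]
ft_force: [-0.2, 0.5, -0.3]
finger_gap: 0.0602
finger_force: 0.0
the job is handed in; nothing more can be done
None
```

I handed the job in at 35 s; no verdict came back. The stirrer made two clockwise turns under the handle and stands released, tip down in the jar, leaning about 33°, with all seven beads still in the pot.

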